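# Check the honey comparator with the amber glass standard

### The job

The lamp housing of the cream honey-colour comparator has just been put back, so first fasten it: push its captive black wing screw down against its spring and turn it clockwise to its stop, so that it catches and stays down when you let go. Then take the amber glass standard (not the pale or the dark one) out of the wooden rack, gripping it by its two frosted faces only, and lower it upright into the comparator's cell well with its clear faces across the light path (one towards the lamp, one towards the viewing screen). Press it fully down on the sprung stage, which opens the shutter, and finish while still gripping it and holding it down there; leave the other standards in the rack and everything else undisturbed.

Things in the scene. Friction and masses are not known exactly. Their poses are not given: they have to be found in the camera images.
- comparator: fixed cream instrument, base 170 x 104 mm, 115 mm high. Origin: centre of its underside on the worktop. Its x axis is the light path, 43 mm up: lamp housing (66 x 70 mm, top 74 mm high) centred 40 mm to +x, its dark lens barrel pointing to -x; viewing screen in a dark frame (67 mm high) 74 mm to -x; between them, 45 mm to -x, the open-sided cell well
- well (a point): middle of the cell well, 20 mm above the worktop, where the underside of a fully pressed glass comes to rest; fixed. Axes as the comparator's. The well is four dark corner angles, 29.5 mm square inside, sides along x and y, flared lips ending 32 mm above this point. The sprung stage inside carries the glass, its top 10 mm above this point when up
- stage (a joint): travel of the sprung stage of the well, m: 0 up (shutter closed), 0.010 fully down on its stop (shutter open). The spring pushes back with about 2.6 N at the start and 6.1 N at the stop, more than the weight of a standard, so it rises when let go
- screw_wing (a point): middle of the wing (black bar grip) of the captive screw on the lamp housing. The bar is 40 mm long, 10 thick, 18 high (this point at half height), on a dark disc of 29 mm diameter. Axes turn with it: x along the bar, y across it (gripping direction), z up. The screw turns about the vertical through this point, 85 mm from the well
- screw_push (a joint): how far the screw is pushed down, m: 0 sprung up, 0.006 fully down; the spring takes 3.5 N to start, 7.7 N fully down. Its cross pin runs in an L-shaped slot: the screw turns only while pushed down 4 mm or more; once turned and let go it stays caught at about 0.0035
- screw_turn (a joint): turn of the screw, rad: 0 at the start slot, growing clockwise seen from above, stop at 1.25; turns easily once pushed down
- std_amber: amber (orange-brown, see-through) solid glass standard, 26 x 26 x 74 mm, 0.12 kg, standing upright. Origin: centre of its underside; z up. The clear polished faces are at +x and -x, the white frosted faces at +y and -y of its own axes. Grip it across y in its upper 30 mm: anything lower meets the well's lips
- std_pale: pale straw glass standard, same shape; stays in the rack
- std_dark: dark brown glass standard, same shape; stays in the rack
- rack: fixed light wooden block, 62 x 142 x 22 mm, origin at the centre of its underside, with three square sockets in a row along its y axis (pitch 44 mm, 14 mm deep, 29 mm wide). The standards stand in them in any order, their undersides 8 mm above the worktop, frosted faces at +x and -x of the rack, that is on the two long sides of the row
- jam_jar: jam jar with a frilled cover, about 115 x 106 x 107 mm, bystander farther to the right of the rack
- small_jar: small dark glass jar, 61 mm wide and 86 mm high, bystander at the back, behind the rack
- teacup: dark stoneware cup without handle, 68 mm wide and 58 mm high, bystander at the front left
- lemon: lemon, 78 x 55 x 56 mm, bystander to the right of the rack
Not all that is in view belongs to the job. What is shaped like the std_amber but purple or red is not meant. Leave any purple look-alike of the std_pale alone.

How it is judged:
By the outcome, as a careful person would: the job done as asked, in the order asked, and still so for the second after the job is handed in, while the arm keeps its last pose, push and grip.
It also fails if it takes over 51 s, if anything falls off the work surface, if the arm or the gripper's body presses on something with over 40 N, if the wrist force passes 120 N, or if a joint passes its speed limit or range.

### The arm

A 6-joint arm with a two-finger parallel gripper is mounted at the origin on a cart in front of the work surface, level with it; the furniture and walls round the work are solid. World frame = base frame: x ahead of the robot, y to its left, z up, the work surface at z = 0. Lengths are in m, angles in rad, forces in N, time in s.
With the tool pointing down it reaches from about 0.325 to 0.9 m from the base axis. Payload 6.1 kg.
Tool frame: the origin (TCP) lies between the finger pads; the fingertips stand 8 mm ahead of it and the grasp point (between the pads) lies 11 mm behind it (arm.tips_ahead is the distance from the TCP to the fingertips, in m); z points along the fingers, y is the line along which they close (so a half turn about z gives the same grasp; the last joint's range is limited). The gripper opens to 87 mm and grips with 3 to 60 N. Pads are 19 mm wide; open, the fingers measure 117 mm over their backs; the gripper's body (75 mm by 190 mm) begins 51 mm behind the grasp point.
Start: joints at [-1.46, 0.22, 1.526, -0, 1.395, -0.126], TCP at [0.147, -0.608, 0.231] pointing down, gripper open.
Joint ranges: [-2.98, 2.98], [-0.91, 2.08], [0.09, 2.57], [-1.24, 4.39], [0.2, 2.65], [-2.68, 2.68]. Speed limits (rad/s): [2.57, 2.57, 3.01, 3.14, 3.14, 3.14].

### API

Orientations are given as a unit quaternion [x, y, z, w].
In Python, from rig import arm gives the robot as it stands.
- The arm moves only by the tool carry_out, never from a script. Its argument "commands" is a list of rows, each a list of 3 entries, a list of its own where there are three numbers: the shift along the tool's x, y, z in m, then the turn, a rotation vector about the tool's x, y, z in degrees, then the opening, from -1 (shut) to 1 (fully open). In form: [[[dx, dy, dz], [rx, ry, rz], jaw], ...]. A call has 1 to 20 rows; each row is the pose to reach, as a shift and turn from the pose commanded when the call began, along the tool's axes at that moment; what a row does not reach only later rows make up. A row lasts 1/12 s, in which the tool goes at most 41.7 mm and 7.16 degrees, less where a joint would pass 70% of its speed; a pose out of reach is approached as far as the arm can. A call with a gripper value outside its range is refused whole. The fingers move at their own pace and stop on an object; "force" is the grip in N (left out, the last holds). Time passes only in rows, so rows that repeat a pose let the fingers close. It gives the time, the measured TCP pose, the force, the opening and the grip force at its end, in the units of the state.
- arm.observe(): the state, without advancing time (a new reading comes with each control period).
- arm.get_image(name): name is "scene" or "side" or "wrist"; returns a dict with "img" (480x640x3 uint8, red, green, blue), "K" (3x3 intrinsics, pixels), "cam_to_world" (4x4, takes a point from camera to world coordinates). Camera axes: x right, y down, z forward; pixel columns grow to the right and rows downward; lengths in m; the calibration is good to about 2 mm. A picture is of the moment at which its call begins. There is no depth.
- arm.close_job(): hands the job in; it is judged then, once.
The state is a dict: "t": time; "qpos": joint angles; "joint_vel": joint speeds; "tau": joint torques, N m; "ee_pos": TCP position; "eef_rot": TCP orientation; "force": force on the tool from outside, world axes, zero at the start; "wrist_torque": the same for the moment, N m; "opening": finger opening in m; "gripper_force": force on a finger pad.
Only numpy, scipy, OpenCV 4.12 (cv2) and the standard library are available. Lean on these libraries where they do the work, as an engineer would, in place of code of your own. Each camera call takes 0.05 s, during which the arm holds its last target. There are 200 camera calls.

## Working session

There is one attempt and no reset: what is moved stays moved. The work goes in short steps, Python scripts to look and compute and a tool call to move; the robot and the scene stay as the last step left them, time stands still between calls to the robot, and variables do not carry over. Pictures are saved under pics/ and viewed, at most 10 in all, crops included, and the job is handed in when it is done.

Besides the shell and the picture viewer there is one more tool, called in YAML: its name, and indented under it one key for each argument. carry_out: Moves the arm, as the interface text tells. Its arguments: {"type":"object","properties":{"commands":{"type":"array"},"force":{"type":"number"}},"required":["commands"]}

```bash
mkdir -p pics; cat > h.py <<'E'
import numpy as np, cv2
from rig import arm
def save(n,f):
    d=arm.get_image(n); cv2.imwrite('pics/'+f,d['img'][:,:,::-1]); np.savez('pics/'+f+'.npz',**d); return d
def proj(f,P):
    d=np.load('pics/'+f+'.npz'); P=np.atleast_2d(P); T=np.linalg.inv(d['cam_to_world']); c=P@T[:3,:3].T+T[:3,3]; p=c@d['K'].T; return p[:,:2]/p[:,2:]
def onz(f,uv,z):
    d=np.load('pics/'+f+'.npz'); T=d['cam_to_world']; r=T[:3,:3]@np.linalg.inv(d['K'])@np.array([uv[0],uv[1],1.]); o=T[:3,3]; return o+r*(z-o[2])/r[2]
E
python3 - <<'E'
from h import *
for n in ['scene','side']:
    d=save(n,n+'1.png'); print(n,d['cam_to_world'].round(3).tolist())
o=arm.observe(); print(o)
E
```

```text
scene [[-0.676, -0.309, 0.669, -0.329], [-0.737, 0.29, -0.611, 0.717], [-0.006, -0.906, -0.423, 0.611], [0.0, 0.0, 0.0, 1.0]]
side [[0.999, 0.025, -0.02, 0.533], [0.03, -0.522, 0.852, -1.294], [0.011, -0.853, -0.522, 0.908], [0.0, 0.0, 0.0, 1.0]]
{'t': 0.1, 'qpos': array([-1.46007963e+00,  2.21157502e-01,  1.52752074e+00,  9.98709803e-06,
        1.39470135e+00, -1.26112099e-01]), 'joint_vel': array([-5.84721401e-04, -2.63612683e-03, -2.34802553e-03,  1.58873936e-05,
       -4.04256781e-04,  1.33872776e-03]), 'tau': array([ 1.29375669e-03, -4.95940125e+01, -3.88521087e+01,  7.00335111e-02,
        5.14678017e-02, -5.50935818e-05]), 'ee_pos': array([ 0.1465683 , -0.60699804,  0.22952758]), 'eef_rot': array([ 9.92996911e-01,  1.18136937e-01,  1.17929698e-05, -8.93402515e-04]), 'force': array([-0.61449016,  0.1153286 ,  0.06753108]), 'wrist_torque': array([ 0.00703844,  0.01163605, -0.00284954]), 'gripper_force': 0.0, 'opening': 0.08673200006064756}
```

View pics/scene1.png

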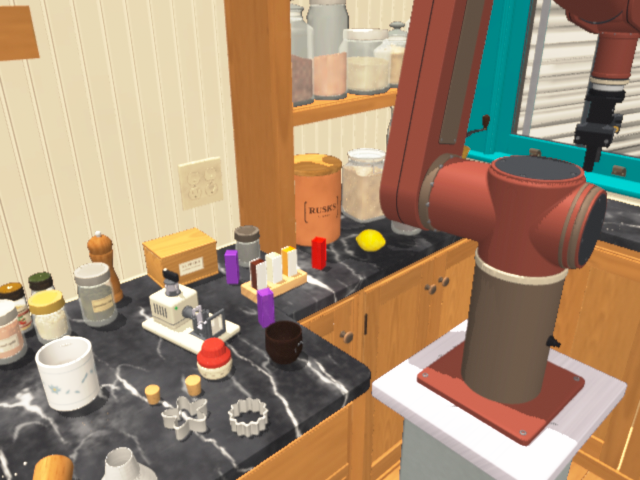

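View pics/side1.png

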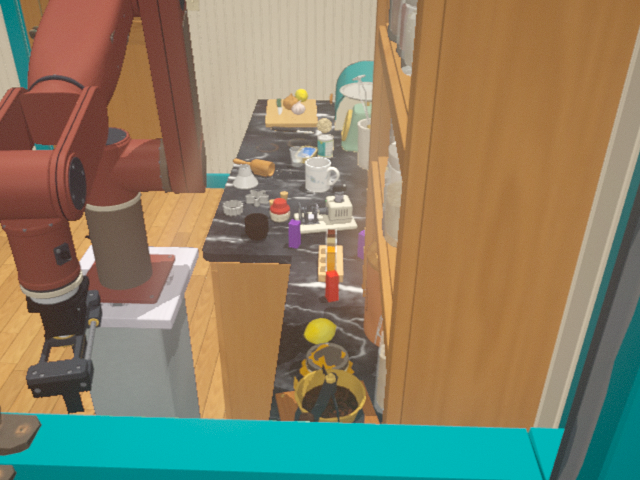

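The scene view shows the comparator at about (190,320), the rack at (275,285), and the amber standard probably the rightmost one at (289,262). In the side view the comparator is at (325,212) and the rack at (330,262). I'll enlarge both.

```bash
python3 - <<'E'
import cv2,numpy as np
a=cv2.imread('pics/scene1.png')[225:365,135:335]; b=cv2.imread('pics/side1.png')[185:305,225:385]
cv2.imwrite('pics/c1.png',cv2.resize(a,None,fx=4,fy=4,interpolation=cv2.INTER_CUBIC))
cv2.imwrite('pics/c2.png',cv2.resize(b,None,fx=5,fy=5,interpolation=cv2.INTER_CUBIC))
E
```

```text
(no output)
```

View pics/c1.png

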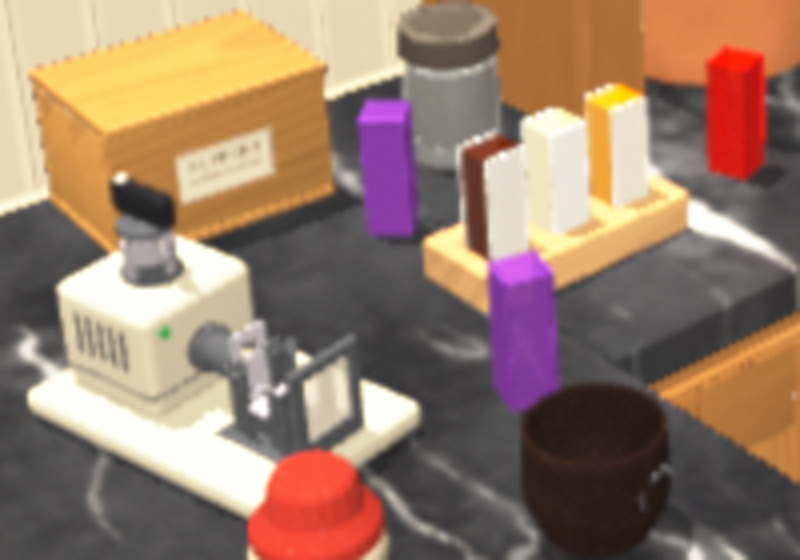

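View pics/c2.png

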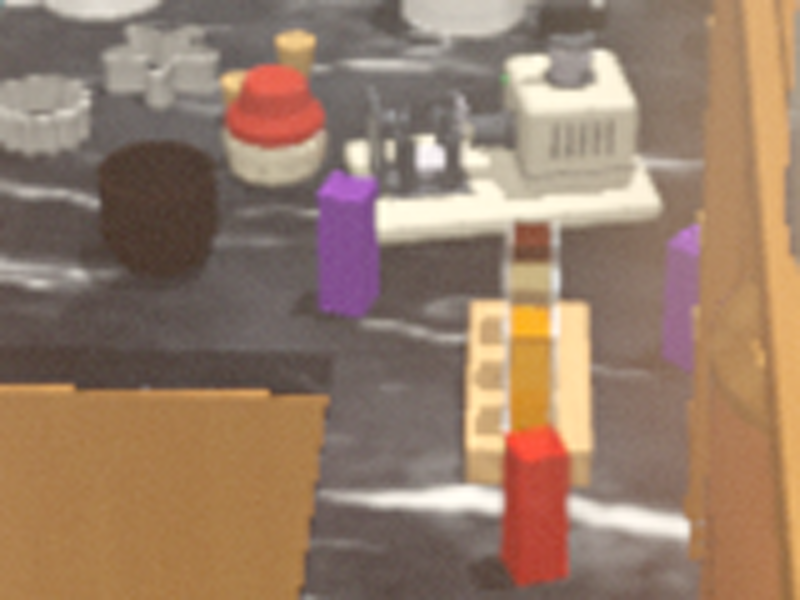

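```bash
python3 - <<'E'
from h import *
A=lambda p:(135+p[0]/4-.375,225+p[1]/4-.375); B=lambda p:(225+p[0]/5-.4,185+p[1]/5-.4)
def show(n,a,b,z):
    print(n)
    for p in a: print('  scene',onz('scene1.png',A(p),z)[:2].round(4))
    for p in b: print('  side',onz('side1.png',B(p),z)[:2].round(4))
show('housing',[(58,287),(152,328),(255,272),(160,236)],[(510,55),(620,50),(637,105),(518,115)],.074)
show('amber',[(587,97),(618,84),(648,97),(612,108)],[(512,307),(550,305),(552,335),(512,335)],.082)
show('rack top',[(425,245),(492,282),(687,192)],[(470,302),(590,302),(590,455),(467,452)],.022)
show('wing top',[(115,178),(170,205)],[(540,5),(605,5)],.115)
show('screen frame top',[(300,370),(357,337)],[(372,90)],.067)
E
```

```text
housing
  scene [0.5522 0.3561]
  scene [0.4876 0.3411]
  scene [0.4993 0.2787]
  scene [0.5632 0.2951]
  side [0.4998 0.3428]
  side [0.5643 0.3526]
  side [0.5738 0.2839]
  side [0.5063 0.2684]
amber
  scene [0.5271 0.0468]
  scene [0.5282 0.0232]
  scene [0.5036 0.0217]
  scene [0.5067 0.0454]
  side [0.5086 0.048 ]
  side [0.5277 0.0508]
  side [0.5292 0.0224]
  side [0.5093 0.0214]
rack top
  scene [0.5409 0.1526]
  scene [0.4841 0.1493]
  scene [0.4881 0.0073]
  side [0.4839 0.1496]
  side [0.549  0.1527]
  side [0.5498 0.0054]
  side [0.4879 0.0053]
wing top
  scene [0.5619 0.315 ]
  scene [0.5187 0.309 ]
  side [0.517  0.3263]
  side [0.5544 0.3283]
screen frame top
  scene [0.4192 0.3042]
  scene [0.425  0.2694]
  side [0.4209 0.308 ]
```

carry_out:
  commands:
    - [[0.0,0.0,-0.04],[0,0,-7],1]
    - [[0.03,-0.03,-0.08],[0,0,-14],1]
    - [[0.06,-0.07,-0.12],[0,0,-21],1]
    - [[0.09,-0.1,-0.13],[0,0,-28],1]
    - [[0.12,-0.13,-0.13],[0,0,-35],1]
    - [[0.15,-0.17,-0.13],[0,0,-42],1]
    - [[0.18,-0.2,-0.13],[0,0,-49],1]
    - [[0.21,-0.23,-0.13],[0,0,-56],1]
    - [[0.23,-0.26,-0.13],[0,0,-63],1]
    - [[0.25,-0.29,-0.13],[0,0,-70],1]
    - [[0.28,-0.33,-0.13],[0,0,-77],1]
    - [[0.31,-0.37,-0.13],[0,0,-84],1]
    - [[0.34,-0.41,-0.13],[0,0,-86],1]
    - [[0.37,-0.45,-0.13],[0,0,-86],1]
    - [[0.4,-0.49,-0.13],[0,0,-86],1]
    - [[0.43,-0.54,-0.13],[0,0,-86],1]
    - [[0.46,-0.59,-0.13],[0,0,-86],1]
    - [[0.48,-0.63,-0.13],[0,0,-86],1]
    - [[0.49,-0.66,-0.13],[0,0,-86],1]
    - [[0.49,-0.66,-0.13],[0,0,-86],1]

```text
t: 1.77
ee_pos: [0.4527, 0.0933, 0.3603]
eef_rot: [0.646, 0.764, -0.0, 0.0]
force: [1.0, -0.5, 0.1]
opening: 0.0865
gripper_force: 0.0
```

```bash
python3 - <<'E'
from h import *
d=save('wrist','w1.png'); o=arm.observe(); print(o['t'],o['ee_pos'],o['eef_rot'],o['qpos'],o['joint_vel'].round(3)); print(d['cam_to_world'].round(3).tolist(),d['K'])
E
```

```text
1.8167 [0.45329477 0.10013485 0.3599083 ] [ 0.64345906  0.76547571  0.00210042 -0.00171948] [ 0.04331199 -0.22746279  1.73474767  0.0054312   1.63400123 -0.12911718] [-0.107 -0.04   0.043 -0.028  0.038 -0.197]
[[0.986, 0.159, 0.049, 0.439], [0.166, -0.94, -0.298, 0.176], [-0.001, 0.302, -0.953, 0.515], [0.0, 0.0, 0.0, 1.0]] [[431.64456478   0.         318.63672709]
 [  0.         431.64456478 238.71674158]
 [  0.           0.           1.        ]]
```

View pics/w1.png

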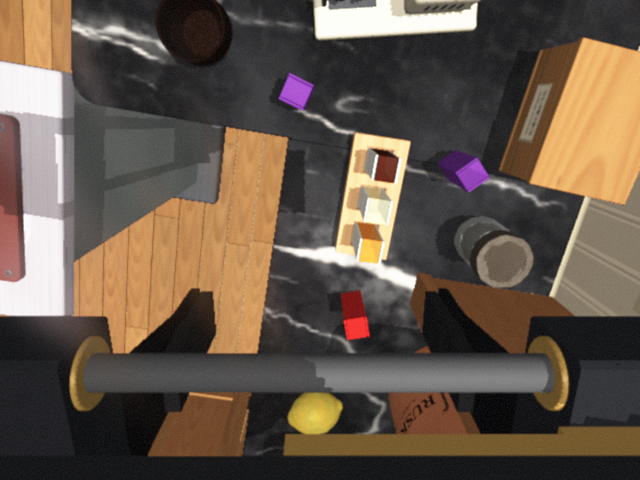

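The wrist view shows the rack with amber at about (370,245), dark and pale above it. The comparator is cut off at the top, around (395,15). I'll go above it next.

carry_out:
  commands:
    - [[0.02,0.01,0],[0,0,-7],1]
    - [[0.05,0.02,0],[0,0,-14],1]
    - [[0.08,0.03,0],[0,0,-21],1]
    - [[0.11,0.04,0],[0,0,-28],1]
    - [[0.14,0.05,0.01],[0,0,-35],1]
    - [[0.17,0.06,0.03],[0,0,-42],1]
    - [[0.19,0.07,0.05],[0,0,-49],1]
    - [[0.195,0.078,0.07],[0,0,-56],1]
    - [[0.195,0.078,0.08],[0,0,-63],1]
    - [[0.195,0.078,0.08],[0,0,-70],1]
    - [[0.195,0.078,0.08],[0,0,-77],1]
    - [[0.195,0.078,0.08],[0,0,-84],1]
    - [[0.195,0.078,0.08],[0,0,-90.5],1]
    - [[0.195,0.078,0.08],[0,0,-90.5],1]
    - [[0.195,0.078,0.08],[0,0,-90.5],1]
    - [[0.195,0.078,0.08],[0,0,-90.5],1]

```text
t: 3.15
ee_pos: [0.4972, 0.2963, 0.2803]
eef_rot: [-0.086, 0.996, -0.0, -0.0]
force: [-0.6, 0.5, 0.2]
opening: 0.0867
gripper_force: 0.0
```

```bash
python3 - <<'E'
from h import *
d=save('wrist','w2.png'); o=arm.observe(); print(o['t'],o['ee_pos'],o['eef_rot'],o['qpos'],o['joint_vel'].round(3)); print(d['cam_to_world'].round(3).tolist())
E
```

```text
3.2 [0.49725058 0.29627016 0.28037794] [-8.63651084e-02  9.96263540e-01 -3.18067627e-05 -1.60472272e-04] [ 4.01101117e-01  8.20343316e-02  1.58775960e+00  3.90194343e-05
  1.47212360e+00 -1.34264473e+00] [ 0.001  0.001 -0.002  0.    -0.002 -0.014]
[[-0.171, 0.94, 0.296, 0.416], [0.985, 0.163, 0.052, 0.283], [0.0, 0.301, -0.954, 0.435], [0.0, 0.0, 0.0, 1.0]]
```

View pics/w2.png

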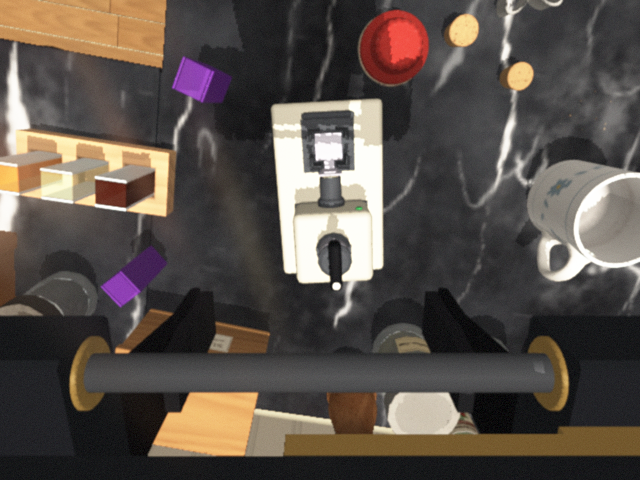

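The wrist view shows the comparator squarely: well at about (328,150), wing from (334,240) to (336,287). I'll enlarge it together with the amber.

```bash
python3 - <<'E'
import cv2,numpy as np
i=cv2.imread('pics/w2.png')
a=cv2.resize(i[95:295,265:395],None,fx=3,fy=3,interpolation=cv2.INTER_CUBIC)
b=cv2.resize(cv2.imread('pics/w1.png')[125:275,330:415],None,fx=4,fy=4,interpolation=cv2.INTER_CUBIC)
print(a.shape,b.shape)
c=np.zeros((600,740,3),'u1'); c[:,:390]=a; c[:,400:]=b; cv2.imwrite('pics/c3.png',c)
E
```

```text
(600, 390, 3) (600, 340, 3)
```

View pics/c3.png

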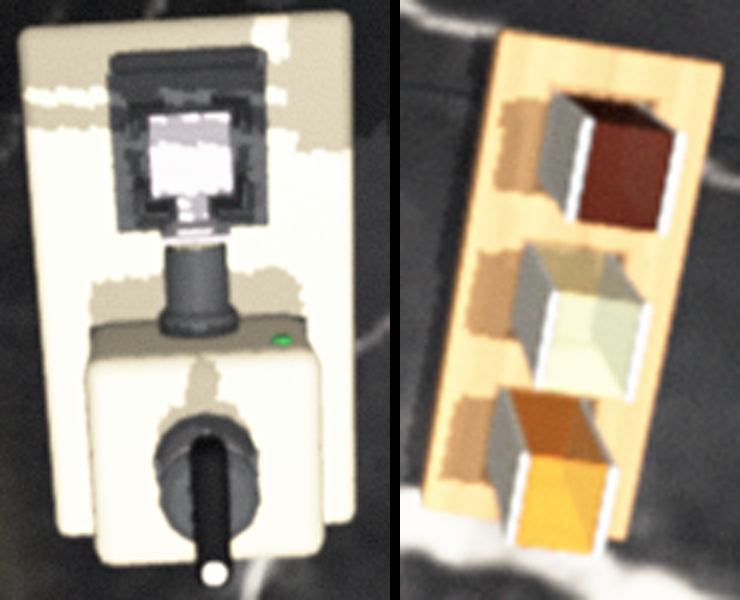

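```bash
python3 - <<'E'
from h import *
L=lambda p:(265+p[0]/3-.33,95+p[1]/3-.33); R=lambda p:(330+(p[0]-400)/4-.37,125+p[1]/4-.37)
def show(n,f,g,ps,z):
    q=np.array([onz(f,g(p),z)[:2] for p in ps]); print(n,q.round(4).tolist(),'mean',q.mean(0).round(4))
    for i in range(len(q)):
        e=q[(i+1)%len(q)]-q[i]; print('   len',np.hypot(*e).round(4),'ang',np.degrees(np.arctan2(e[1],e[0])).round(1))
show('housing','w2.png',L,[(88,361),(322,356),(325,554),(97,563)],.074)
for z in (.008,.014): show('base%g'%z,'w2.png',L,[(18,28),(352,10),(357,524),(57,537)],z)
show('wing','w2.png',L,[(208,437),(215,583)],.115)
show('stage','w2.png',L,[(148,115),(232,112),(234,197),(150,199)],.030)
show('amber','w1.png',R,[(524,455),(617,467),(605,558),(507,550)],.082)
show('rack','w1.png',R,[(500,28),(723,66),(627,540),(422,510)],.022)
E
```

```text
housing [[0.5103, 0.2775], [0.4973, 0.3435], [0.5573, 0.3572], [0.572, 0.2899]] mean [0.5342 0.317 ]
   len 0.0672 ang 101.1
   len 0.0615 ang 12.8
   len 0.0688 ang -77.7
   len 0.0629 ang -168.7
base0.008 [[0.4246, 0.2382], [0.4013, 0.3407], [0.5701, 0.3795], [0.5931, 0.2757]] mean [0.4973 0.3085]
   len 0.1051 ang 102.8
   len 0.1732 ang 13.0
   len 0.1064 ang -77.5
   len 0.1726 ang -167.5
base0.014 [[0.4245, 0.2388], [0.4015, 0.3399], [0.5679, 0.3782], [0.5906, 0.2758]] mean [0.4961 0.3082]
   len 0.1036 ang 102.8
   len 0.1707 ang 13.0
   len 0.1049 ang -77.5
   len 0.1702 ang -167.5
wing [[0.5143, 0.3119], [0.5545, 0.3213]] mean [0.5344 0.3166]
   len 0.0413 ang 13.1
   len 0.0413 ang -166.9
stage [[0.4424, 0.283], [0.4372, 0.308], [0.4622, 0.3135], [0.4673, 0.2879]] mean [0.4523 0.2981]
   len 0.0256 ang 101.8
   len 0.0257 ang 12.2
   len 0.0261 ang -78.8
   len 0.0254 ang -168.9
amber [[0.5052, 0.0487], [0.5301, 0.0495], [0.5323, 0.0239], [0.506, 0.0218]] mean [0.5184 0.036 ]
   len 0.0248 ang 1.9
   len 0.0257 ang -85.0
   len 0.0264 ang -175.4
   len 0.0269 ang 91.5
rack [[0.4835, 0.1519], [0.547, 0.1522], [0.5506, 0.0096], [0.4874, 0.0088]] mean [0.5171 0.0806]
   len 0.0634 ang 0.2
   len 0.1426 ang -88.6
   len 0.0632 ang -179.2
   len 0.1432 ang 91.5
```

carry_out:
  commands:
    - [[-0.02,0.007,0.02],[0,0,-3.1],0.5]
    - [[-0.04,0.0138,0.06],[0,0,-3.1],0.0]
    - [[-0.0403,0.0138,0.1],[0,0,-3.1],0.0]
    - [[-0.0403,0.0138,0.13],[0,0,-3.1],-0.2]
    - [[-0.0403,0.0138,0.15],[0,0,-3.1],-0.2]
    - [[-0.0403,0.0138,0.165],[0,0,-3.1],-0.2]
    - [[-0.0403,0.0138,0.172],[0,0,-3.1],-0.2]
    - [[-0.0403,0.0138,0.173],[0,0,-3.1],-0.2]
    - [[-0.0403,0.0138,0.173],[0,0,-3.1],-0.2]
    - [[-0.0403,0.0138,0.173],[0,0,-3.1],-0.2]
  force: 40

```text
t: 4.03
ee_pos: [0.5356, 0.3174, 0.1092]
eef_rot: [-0.114, 0.993, 0.0, 0.001]
force: [0.3, 0.5, 0.6]
opening: 0.0361
gripper_force: 0.0
```

carry_out:
  commands:
    - [[0.001,0,0.001],[0,0,0],-0.5]
    - [[0.001,0,0.001],[0,0,0],-1]
    - [[0.001,0,0.001],[0,0,0],-1]
    - [[0.001,0,0.001],[0,0,0],-1]
    - [[0.001,0,0.001],[0,0,0],-1]
    - [[0.001,0,0.001],[0,0,0],-1]
    - [[0.001,0,0.001],[0,0,0],-1]
  force: 40

```text
t: 4.62
ee_pos: [0.5348, 0.3162, 0.1076]
eef_rot: [-0.115, 0.993, -0.0, 0.001]
force: [3.0, -4.3, 3.6]
opening: 0.0257
gripper_force: 40.0
```

```bash
python3 - <<'E'
from h import *
o=arm.observe()
for k in o: print(k,np.round(o[k],4))
d=save('scene','s2.png'); cv2.imwrite('pics/c4.png',cv2.resize(d['img'][225:365,135:335,::-1],None,fx=4,fy=4,interpolation=cv2.INTER_CUBIC))
E
```

```text
t 4.6167
qpos [ 4.0790e-01  3.2230e-01  1.6438e+00 -1.6000e-03  1.1736e+00 -1.3919e+00]
joint_vel [ 0.0008  0.0016 -0.0008  0.001   0.001  -0.0007]
tau [ 3.29970e+00 -4.88077e+01 -3.37582e+01  1.71330e+00  7.46000e-02
  2.15000e-02]
ee_pos [0.5348 0.3162 0.1076]
eef_rot [-1.145e-01  9.934e-01 -4.000e-04  1.100e-03]
force [ 2.9865 -4.2622  3.6045]
wrist_torque [-0.8501 -0.5634 -0.0097]
gripper_force 40.001
opening 0.0257
```

View pics/c4.png

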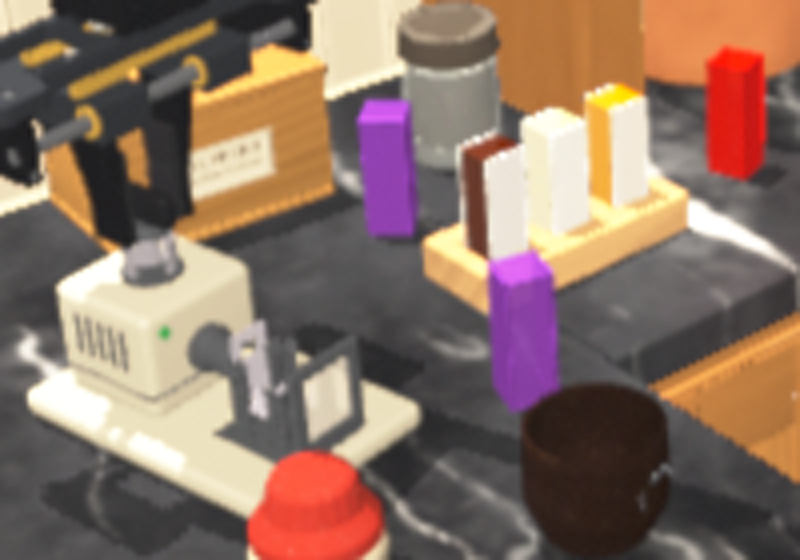

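The fingers stopped at 25.7 mm, so they are on the disc rather than the 10 mm bar. I'll open, rise and grip again.

carry_out:
  commands:
    - [[0,0,0],[0,0,0],-0.2]
    - [[0,0,0],[0,0,0],-0.2]
    - [[0,0,-0.003],[0,0,0],-0.2]
    - [[0,0,-0.006],[0,0,0],-0.2]
    - [[0,0,-0.006],[0,0,0],-0.3]
    - [[0,0,-0.006],[0,0,0],-1]
    - [[0,0,-0.006],[0,0,0],-1]
    - [[0,0,-0.006],[0,0,0],-1]
    - [[0,0,-0.006],[0,0,0],-1]
    - [[0,0,-0.006],[0,0,0],-1]
    - [[0,0,-0.006],[0,0,0],-1]
  force: 25

```text
t: 5.58
ee_pos: [0.5341, 0.3161, 0.1128]
eef_rot: [-0.114, 0.993, -0.001, 0.0]
force: [0.7, -4.1, 2.4]
opening: 0.0099
gripper_force: 25.1
```

carry_out:
  commands:
    - [[0,0,0],[0,0,0],-1]
    - [[0,0,0.001],[0,0,0],-1]
    - [[0,0,0.002],[0,0,0],-1]
    - [[0,0,0.003],[0,0,0],-1]
    - [[0,0,0.004],[0,0,0],-1]
    - [[0,0,0.005],[0,0,0],-1]
    - [[0,0,0.006],[0,0,0],-1]
    - [[0,0,0.006],[0,0,0],-1]
    - [[0,0,0.006],[0,0,0],-1]
  force: 50

```text
t: 6.33
ee_pos: [0.5341, 0.3161, 0.1073]
eef_rot: [-0.115, 0.993, -0.001, 0.0]
force: [-0.1, -6.0, 7.4]
opening: 0.0095
gripper_force: 50.3
```

carry_out:
  commands:
    - [[0,0,0.0003],[0,0,6],-1]
    - [[0,0,0.0003],[0,0,12],-1]
    - [[0,0,0.0003],[0,0,18],-1]
    - [[0,0,0.0003],[0,0,24],-1]
    - [[0,0,0.0003],[0,0,30],-1]
    - [[0,0,0.0003],[0,0,36],-1]
    - [[0,0,0.0003],[0,0,42],-1]
    - [[0,0,0.0003],[0,0,48],-1]
    - [[0,0,0.0003],[0,0,54],-1]
    - [[0,0,0.0003],[0,0,60],-1]
    - [[0,0,0.0003],[0,0,65],-1]
    - [[0,0,0.0003],[0,0,69],-1]
    - [[0,0,0.0003],[0,0,72],-1]
    - [[0,0,0.0003],[0,0,74],-1]
    - [[0,0,0.0003],[0,0,74],-1]
    - [[0,0,0.0003],[0,0,74],-1]

```text
t: 7.67
ee_pos: [0.5345, 0.3168, 0.1074]
eef_rot: [0.506, 0.863, 0.001, 0.001]
force: [-0.6, -4.2, 6.4]
opening: 0.0093
gripper_force: 50.6
```

```bash
python3 - <<'E'
from h import *
o=arm.observe()
for k in o: print(k,np.round(o[k],4))
E
```

```text
t 7.6667
qpos [ 4.0850e-01  3.2260e-01  1.6437e+00 -8.0000e-04  1.1734e+00 -1.0100e-01]
joint_vel [ 0.0009  0.0016  0.0003  0.0006 -0.0003 -0.0041]
tau [  1.8024 -47.1488 -33.0387   1.4597  -0.3905   0.5185]
ee_pos [0.5345 0.3168 0.1074]
eef_rot [5.059e-01 8.626e-01 6.000e-04 9.000e-04]
force [-0.5695 -4.2163  6.4184]
wrist_torque [-0.7339 -0.2176  0.4689]
gripper_force 50.6042
opening 0.0093
```

carry_out:
  commands:
    - [[0,0,-0.001],[0,0,-1],-1]
    - [[0,0,-0.002],[0,0,-1],-1]
    - [[0,0,-0.002],[0,0,-1],-0.2]
    - [[0,0,-0.002],[0,0,-1],-0.2]
    - [[0,0,-0.002],[0,0,-1],-0.2]
    - [[0,0,-0.002],[0,0,-1],-0.2]
    - [[0,0,-0.02],[0,0,-1],-0.2]
    - [[0,0,-0.05],[0,0,-1],-0.2]
    - [[0,0,-0.09],[0,0,-1],0]
    - [[0,0,-0.13],[0,0,-1],0]
    - [[0,0,-0.16],[0,0,-1],0]
    - [[0,0,-0.16],[0,0,-1],0]
    - [[0,0,-0.16],[0,0,-1],0]

```text
t: 8.75
ee_pos: [0.5342, 0.3175, 0.2683]
eef_rot: [0.499, 0.867, 0.002, 0.001]
force: [-0.0, 1.1, 0.1]
opening: 0.0433
gripper_force: 0.0
```

```bash
python3 - <<'E'
from h import *
o=arm.observe(); print(o['ee_pos'],o['eef_rot'],o['qpos'].round(3))
d=save('wrist','w3.png'); e=save('scene','s3.png')
c=proj('w3.png',[[.5346,.3168,.1]])[0]; print(c)
u,v=[int(t) for t in c]; u=min(max(u,60),580); v=min(max(v,60),420)
a=cv2.resize(d['img'][v-60:v+60,u-60:u+60,::-1],(480,480),interpolation=cv2.INTER_CUBIC)
b=cv2.resize(e['img'][255:315,140:180,::-1],(320,480),interpolation=cv2.INTER_CUBIC)
cv2.imwrite('pics/c5.png',np.hstack([a,b]))
E
```

```text
[0.53423836 0.31751483 0.26827276] [4.98597168e-01 8.66831898e-01 1.60702967e-03 8.61735408e-04] [ 4.090e-01  1.870e-01  1.494e+00  1.000e-03  1.457e+00 -1.180e-01]
[317.14986318 216.99680046]
```

View pics/c5.png

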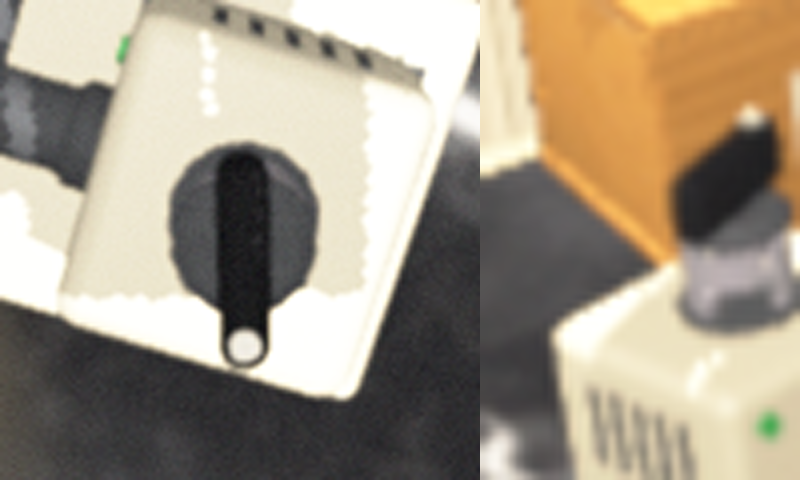

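The wing is now turned about 72°, to its stop. I'll check numerically that it stayed down, and plan the pick.

```bash
python3 - <<'E'
from h import *
for f in ['scene1.png','s3.png']:
    g=np.load('pics/'+f+'.npz')['img'].astype(int).max(2)[262:298,155:185]
    y,x=np.nonzero(g<48); print(f,len(x),x.mean()+155,y.mean()+262)
    for r in range(6,26,1): print(''.join('%4d'%v for v in g[r,6:28]))
print(proj('scene1.png',[[.5346,.3168,.106],[.5346,.3168,.1025]]))
E
```

```text
scene1.png 72 170.69444444444446 276.5138888888889
 219 205 200 234 246 227 193 183 184 184 185 187 189 189 187 186 185 186 217 235 238 233
 219 194 209 250 252 220 155 156 176 184 187 188 187 186 185 184 183 186 210 233 239 236
 216 161 156 213 211 144  94 105 134 158 166 176 180 182 184 185 185 187 205 231 238 231
 213 136  79  87  87  69  59  62  79 104 112 131 155 175 181 183 184 185 199 229 237 232
 212 136  65  43  46  48  50  53  57  62  65  78 104 130 145 158 173 182 196 226 237 238
 211 150  77  41  40  41  44  47  50  51  55  59  64  77  90 106 138 170 192 223 236 239
 211 158  83  44  39  38  42  42  43  45  49  51  55  59  61  61  89 146 184 220 232 231
 212 174  97  46  37  37  40  39  39  40  42  45  49  53  55  49  58 117 169 207 216 206
 213 198 126  61  38  38  38  38  38  39  38  39  42  45  46  41  45  98 159 184 188 183
 212 208 167 106  59  41  38  38  35  38  38  39  38  40  39  38  41  87 158 177 179 178
 208 206 190 159 111  77  59  45  39  36  37  36  37  37  39  37  37  78 158 177 178 176
 205 206 197 166 134 119 110  81  60  49  42  37  37  36  36  37  36  
[... 1917 characters left out ...]
14 168 182 183 182
 215 214 168  92  45  41  38  36  34  35  41  61  82  90  93  93  91  99 163 183 186 188
 214 214 178 102  50  41  39  36  36  50  72  86  94  96  97  94  93 109 170 189 193 201
 216 213 198 118  53  40  39  40  51  82  99 102 101 100  99  96 102 154 208 219 215 227
 226 216 207 139  72  50  45  61  85 101 107 106 104 101  97 112 147 201 253 253 244 239
 245 229 212 175 130  95  86  96 102 104 106 105 108 115 118 150 166 200 255 255 255 254
 235 243 228 204 170 154 141 157 138 124 135 137 149 151 156 173 161 184 255 255 255 255
 171 232 241 231 192 177 172 184 174 166 170 171 177 177 193 188 162 175 254 255 255 255
[[169.93450216 278.39072471]
 [170.15559662 279.97171972]]
```

```bash
python3 - <<'E'
from h import *
for n,uv,z in [('post z0',(415,277),0),('post z.1',(415,277),.1),('post z.2',(415,277),.2),('jar top l',(468,255),.086),('jar c',(503,258),.086),('red top',(357,328),.074),('can?',(390,350),.2)]: print(n,onz('w1.png',uv,z).round(3))
a=[[.5342,.3175,.2683]]; th=np.radians(120.2); D=np.array([.5182,.0362])-[.5342,.3175]
print(D@[np.cos(th),np.sin(th)],D@[np.sin(th),-np.cos(th)])
E
```

```text
post z0 [ 0.597 -0.015  0.   ]
post z.1 [0.566 0.022 0.1  ]
post z.2 [0.536 0.059 0.2  ]
jar top l [0.62  0.051 0.086]
jar c [0.657 0.054 0.086]
red top [ 0.523 -0.06   0.074]
can? [ 0.53  -0.008  0.2  ]
-0.23507218264349333 -0.1553279078183444
```

carry_out:
  commands:
    - [[-0.03,-0.02,0],[0,0,5],0]
    - [[-0.06,-0.04,0.01],[0,0,11],0]
    - [[-0.09,-0.06,0.03],[0,0,17],0]
    - [[-0.12,-0.08,0.05],[0,0,23],0]
    - [[-0.15,-0.1,0.07],[0,0,28.8],0]
    - [[-0.18,-0.12,0.07],[0,0,28.8],0]
    - [[-0.21,-0.14,0.07],[0,0,28.8],0]
    - [[-0.235,-0.155,0.07],[0,0,28.8],0]
    - [[-0.235,-0.155,0.07],[0,0,28.8],0]
    - [[-0.235,-0.155,0.07],[0,0,28.8],0]
    - [[-0.235,-0.155,0.07],[0,0,28.8],0]
    - [[-0.235,-0.155,0.07],[0,0,28.8],0]

```text
t: 9.85
ee_pos: [0.517, 0.0368, 0.1951]
eef_rot: [0.698, 0.716, -0.0, -0.001]
force: [-0.3, 0.3, 0.2]
opening: 0.0433
gripper_force: 0.0
```

```bash
python3 - <<'E'
from h import *
o=arm.observe(); print(o['t'],o['ee_pos'],o['eef_rot'],o['force'],o['joint_vel'].round(3))
d=save('wrist','w4.png'); hsv=cv2.cvtColor(d['img'],cv2.COLOR_RGB2HSV)
c=proj('w4.png',[[.5182,.0362,.082]])[0]; print(c)
# bright orange top face incl. frosted strips
m=((hsv[...,0]>15)&(hsv[...,0]<26)&(hsv[...,1]>150)&(hsv[...,2]>210)).astype('u1')
n,l,s,ct=cv2.connectedComponentsWithStats(m)
for i in range(1,n):
    if s[i,4]>150:
        q=np.argwhere(l==i)[:,::-1].astype('f4'); r=cv2.boxPoints(cv2.minAreaRect(q))
        print(s[i],ct[i]); p=np.array([onz('w4.png',x,.082)[:2] for x in r]); print(p.round(4).tolist(),p.mean(0).round(4),np.hypot(*(p[1]-p[0])),np.hypot(*(p[2]-p[1])))
E
```

```text
9.85 [0.51704401 0.03679786 0.1951052 ] [ 6.98250514e-01  7.15852661e-01 -4.98499733e-04 -9.69199417e-04] [-0.3189093   0.30112589  0.1648778 ] [ 0.011 -0.004 -0.009 -0.003  0.001 -0.002]
[320.31526274 238.61364617]
```

```bash
python3 - <<'E'
from h import *
im=np.load('pics/w4.png.npz')['img'].astype(int)
print('row238');print([tuple(im[238,u]) for u in range(260,384,4)])
print('col320');print([(v,tuple(im[v,320])) for v in range(150,330,6)])
E
```

```text
row238
[(np.int64(102), np.int64(98), np.int64(94)), (np.int64(142), np.int64(137), np.int64(137)), (np.int64(149), np.int64(145), np.int64(146)), (np.int64(94), np.int64(92), np.int64(92)), (np.int64(88), np.int64(89), np.int64(88)), (np.int64(171), np.int64(144), np.int64(122)), (np.int64(252), np.int64(230), np.int64(171)), (np.int64(249), np.int64(223), np.int64(161)), (np.int64(245), np.int64(213), np.int64(153)), (np.int64(247), np.int64(214), np.int64(156)), (np.int64(255), np.int64(255), np.int64(255)), (np.int64(254), np.int64(233), np.int64(162)), (np.int64(255), np.int64(244), np.int64(110)), (np.int64(255), np.int64(244), np.int64(113)), (np.int64(255), np.int64(248), np.int64(121)), (np.int64(255), np.int64(245), np.int64(113)), (np.int64(255), np.int64(245), np.int64(114)), (np.int64(255), np.int64(245), np.int64(114)), (np.int64(255), np.int64(245), np.int64(114)), (np.int64(253), np.int64(240), np.int64(211)), (np.int64(253), np.int64(250), np.int64(248)), (np.int64(247), np.int64(214), np.int64(156)), (np.int64(246), np.int64(214), np.int64(152)), (np.int64(236), np.
[... 1257 characters left out ...]
, np.int64(112))), (252, (np.int64(255), np.int64(244), np.int64(114))), (258, (np.int64(214), np.int64(198), np.int64(185))), (264, (np.int64(117), np.int64(109), np.int64(107))), (270, (np.int64(79), np.int64(77), np.int64(81))), (276, (np.int64(98), np.int64(96), np.int64(95))), (282, (np.int64(98), np.int64(96), np.int64(96))), (288, (np.int64(114), np.int64(110), np.int64(113))), (294, (np.int64(123), np.int64(119), np.int64(118))), (300, (np.int64(96), np.int64(85), np.int64(86))), (306, (np.int64(166), np.int64(34), np.int64(33))), (312, (np.int64(166), np.int64(38), np.int64(37))), (318, (np.int64(166), np.int64(37), np.int64(35))), (324, (np.int64(162), np.int64(33), np.int64(31)))]
```

carry_out:
  commands:
    - [[0,0.0012,0.02],[0,0,0],0]
    - [[0,0.0012,0.05],[0,0,0],0]
    - [[0,0.0012,0.08],[0,0,0],0]
    - [[0,0.0012,0.105],[0,0,0],0]
    - [[0,0.0012,0.12],[0,0,0],0]
    - [[0,0.0012,0.13],[0,0,0],0]
    - [[0,0.0012,0.133],[0,0,0],0]
    - [[0,0.0012,0.133],[0,0,0],0]
    - [[0,0.0012,0.133],[0,0,0],-0.2]
    - [[0,0.0012,0.133],[0,0,0],-1]
    - [[0,0.0012,0.133],[0,0,0],-1]
    - [[0,0.0012,0.133],[0,0,0],-1]
    - [[0,0.0012,0.133],[0,0,0],-1]
    - [[0,0.0012,0.133],[0,0,0],-1]
  force: 35

```text
t: 11.07
ee_pos: [0.5198, 0.0356, 0.0643]
eef_rot: [0.699, 0.715, 0.001, 0.001]
force: [-0.2, -0.3, 6.0]
opening: 0.0259
gripper_force: 34.4
```

carry_out:
  commands:
    - [[0,0,-0.003],[0,0,0],-1]
    - [[0,0,-0.01],[0,0,0],-1]
    - [[0,0,-0.025],[0,0,0],-1]
    - [[0,0,-0.05],[0,0,0],-1]
    - [[0,0,-0.08],[0,0,0],-1]
    - [[0,0,-0.11],[0,0,0],-1]
    - [[0,0,-0.13],[0,0,0],-1]
    - [[0,0,-0.14],[0,0,0],-1]
    - [[0,0,-0.14],[0,0,0],-1]
    - [[0,0,-0.14],[0,0,0],-1]
    - [[0,0,-0.14],[0,0,0],-1]

```text
t: 11.98
ee_pos: [0.5177, 0.0358, 0.2012]
eef_rot: [0.699, 0.715, -0.001, -0.001]
force: [0.4, 0.0, -2.0]
opening: 0.0258
gripper_force: 34.7
```

```bash
python3 - <<'E'
from h import *
o=arm.observe(); print(o['t'],o['ee_pos'],o['eef_rot'],o['force'],o['opening'],o['gripper_force'])
q=o['eef_rot']; x=2*np.arctan2(q[1],q[0]); D=np.array([.4521,.298])-o['ee_pos'][:2]
print(np.degrees(x),D@[np.cos(x),np.sin(x)],D@[np.sin(x),-np.cos(x)])
E
```

```text
11.9833 [0.51766501 0.03579186 0.20121336] [ 0.69863842  0.71547299 -0.00105931 -0.00127799] [ 4.19112714e-01  1.24661867e-03 -2.02569493e+00] 0.025756710276117697 34.680630192160606
91.36411329862966 0.2636946715784889 -0.05930429459404453
```

carry_out:
  commands:
    - [[0.01,-0.002,0],[0,0,5],-1]
    - [[0.03,-0.006,0],[0,0,11],-1]
    - [[0.055,-0.012,0],[0,0,17],-1]
    - [[0.08,-0.018,0],[0,0,23],-1]
    - [[0.11,-0.024,0],[0,0,29],-1]
    - [[0.14,-0.03,0],[0,0,35],-1]
    - [[0.17,-0.037,0],[0,0,41],-1]
    - [[0.2,-0.044,0],[0,0,47],-1]
    - [[0.225,-0.05,0],[0,0,53],-1]
    - [[0.245,-0.055,0],[0,0,59],-1]
    - [[0.258,-0.058,0],[0,0,65],-1]
    - [[0.2637,-0.0593,0],[0,0,71],-1]
    - [[0.2637,-0.0593,0],[0,0,76],-1]
    - [[0.2637,-0.0593,0],[0,0,78.5],-1]
    - [[0.2637,-0.0593,0],[0,0,78.5],-1]
    - [[0.2637,-0.0593,0.01],[0,0,78.5],-1]
    - [[0.2637,-0.0593,0.01],[0,0,78.5],-1]
    - [[0.2637,-0.0593,0.01],[0,0,78.5],-1]

```text
t: 13.48
ee_pos: [0.4524, 0.2973, 0.1913]
eef_rot: [0.994, 0.112, -0.002, 0.001]
force: [0.3, 0.6, -1.0]
opening: 0.0257
gripper_force: 34.7
```

```bash
python3 - <<'E'
from h import *
o=arm.observe(); print(o['t'],o['ee_pos'],o['eef_rot'],o['force'],o['qpos'].round(2))
q=o['eef_rot']; x=2*np.arctan2(q[1],q[0]); D=np.array([.4521,.298])-o['ee_pos'][:2]
print(np.degrees(x),D@[np.cos(x),np.sin(x)],D@[np.sin(x),-np.cos(x)])
d=save('wrist','w5.png'); p=o['ee_pos']; X=np.array([np.cos(x),np.sin(x),0]); Y=np.array([np.sin(x),-np.cos(x),0])
pts=[p+[0,0,.0177]]+[p+X*.013*a+Y*.013*b+[0,0,.0177] for a,b in [(1,1),(1,-1),(-1,-1),(-1,1)]]
bot=[p+X*.013*a+Y*.013*b-[0,0,.0563] for a,b in [(1,1),(1,-1),(-1,-1),(-1,1)]]
r=proj('w5.png',pts); print(r.round(1).tolist(), proj('w5.png',bot).round(1).tolist())
e=save('scene','s5.png'); rs=proj('s5.png',pts+bot); print(rs.round(1).tolist())
a=d['img'][:,:,::-1]; u,v=r[0].astype(int); v0=max(0,min(v-75,330))
A=cv2.resize(a[v0:v0+150,u-50:u+50],(400,600),interpolation=cv2.INTER_CUBIC)
u,v=rs[0].astype(int); B=cv2.resize(e['img'][v-25:v+50,u-25:u+25,::-1],(400,600),interpolation=cv2.INTER_CUBIC); print(v0,r[0].astype(int),(u,v))
cv2.imwrite('pics/c6.png',np.hstack([A,B]))
E
```

```text
13.4833 [0.45235076 0.29729131 0.19130281] [ 9.93660526e-01  1.12409501e-01 -1.60503188e-03  5.36155375e-04] [ 0.30136841  0.63617318 -0.96749982] [0.44 0.06 1.78 0.   1.31 1.78]
12.908481443310015 -8.610425897647317e-05 -0.0007467981118604244
[[320.3, 345.6], [357.2, 313.3], [283.4, 313.3], [285.2, 376.4], [355.3, 376.3]] [[344.9, 245.8], [294.5, 245.8], [295.3, 291.9], [344.0, 291.9]]
[[195.6, 240.4], [195.8, 236.2], [185.0, 241.3], [195.3, 244.8], [206.1, 239.6], [199.9, 272.3], [189.4, 277.9], [199.6, 281.9], [209.9, 276.1]]
270 [320 345] (np.int64(195), np.int64(240))
```

View pics/c6.png

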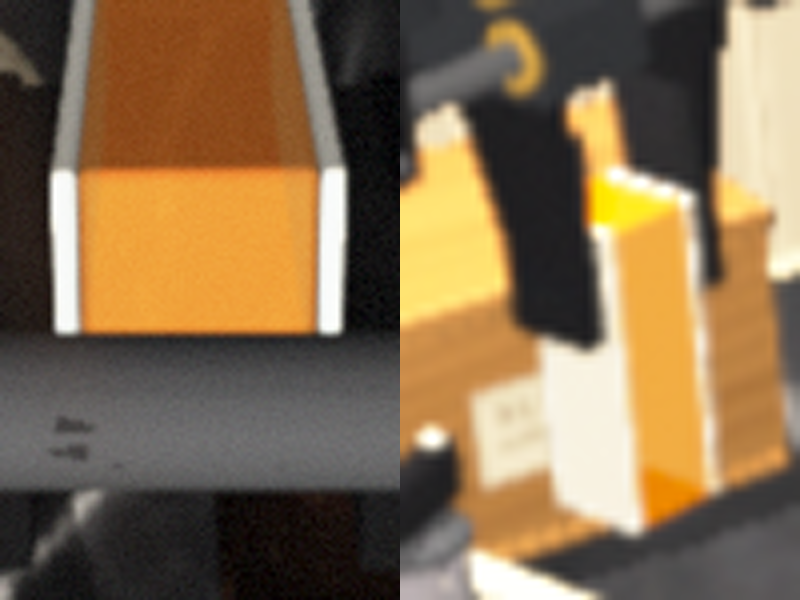

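The amber sits square and upright in the jaws, with its top edge at (282.5–356.5, 312) against a predicted (283.4–357.2, 313.3). So the offset is only about 0.5 mm. I'll lower it now.

carry_out:
  commands:
    - [[-0.0005,-0.0005,0.01],[0,0,0],-1]
    - [[-0.0005,-0.0005,0.03],[0,0,0],-1]
    - [[-0.0005,-0.0005,0.05],[0,0,0],-1]
    - [[-0.0005,-0.0005,0.065],[0,0,0],-1]
    - [[-0.0005,-0.0005,0.073],[0,0,0],-1]
    - [[-0.0005,-0.0005,0.078],[0,0,0],-1]
    - [[-0.0005,-0.0005,0.082],[0,0,0],-1]
    - [[-0.0005,-0.0005,0.086],[0,0,0],-1]
    - [[-0.0005,-0.0005,0.09],[0,0,0],-1]
    - [[-0.0005,-0.0005,0.094],[0,0,0],-1]
    - [[-0.0005,-0.0005,0.098],[0,0,0],-1]
    - [[-0.0005,-0.0005,0.101],[0,0,0],-1]
    - [[-0.0005,-0.0005,0.101],[0,0,0],-1]
    - [[-0.0005,-0.0005,0.101],[0,0,0],-1]
  force: 45

```text
t: 14.75
ee_pos: [0.4525, 0.2981, 0.0919]
eef_rot: [0.994, 0.112, -0.0, 0.0]
force: [0.3, -0.5, -2.9]
opening: 0.0256
gripper_force: 44.6
```

carry_out:
  commands:
    - [[0,0,0.002],[0,0,0],-1]
    - [[0,0,0.004],[0,0,0],-1]
    - [[0,0,0.006],[0,0,0],-1]
    - [[0,0,0.008],[0,0,0],-1]
    - [[0,0,0.01],[0,0,0],-1]
    - [[0,0,0.012],[0,0,0],-1]
    - [[0,0,0.013],[0,0,0],-1]
    - [[0,0,0.013],[0,0,0],-1]
    - [[0,0,0.013],[0,0,0],-1]
    - [[0,0,0.013],[0,0,0],-1]
  force: 50

```text
t: 15.58
ee_pos: [0.453, 0.2983, 0.0794]
eef_rot: [0.994, 0.112, 0.0, -0.0]
force: [1.8, -2.4, 2.9]
opening: 0.0255
gripper_force: 49.6
```

carry_out:
  commands:
    - [[0,0,0.001],[0,0,0],-1]
    - [[0,0,0.002],[0,0,0],-1]
    - [[0,0,0.003],[0,0,0],-1]
    - [[0,0,0.003],[0,0,0],-1]
    - [[0,0,0.003],[0,0,0],-1]

```text
t: 16.0
ee_pos: [0.4531, 0.2984, 0.0765]
eef_rot: [0.994, 0.112, 0.0, -0.0]
force: [0.8, -3.3, 4.5]
opening: 0.0259
gripper_force: 49.5
```

carry_out:
  commands:
    - [[0,0,0.0005],[0,0,0],-1]
    - [[0,0,0.001],[0,0,0],-1]
    - [[0,0,0.0015],[0,0,0],-1]
    - [[0,0,0.0015],[0,0,0],-1]
    - [[0,0,0.0015],[0,0,0],-1]

```text
t: 16.42
ee_pos: [0.4533, 0.2986, 0.0761]
eef_rot: [0.994, 0.112, 0.001, -0.0]
force: [-2.0, -4.1, 12.6]
opening: 0.0256
gripper_force: 49.6
```

The force has risen sharply at z = 0.0761, where the stop was expected. I'll confirm it is steady and that the surroundings are unchanged, then hand in.

carry_out:
  commands:
    - [[0,0,0.0003],[0,0,0],-1]
    - [[0,0,0.0003],[0,0,0],-1]
    - [[0,0,0.0003],[0,0,0],-1]
    - [[0,0,0.0003],[0,0,0],-1]
    - [[0,0,0.0003],[0,0,0],-1]
    - [[0,0,0.0003],[0,0,0],-1]

```text
t: 16.92
ee_pos: [0.4534, 0.2986, 0.0762]
eef_rot: [0.994, 0.112, 0.001, -0.0]
force: [-1.6, -4.8, 13.7]
opening: 0.0256
gripper_force: 49.6
```

```bash
python3 - <<'E'
from h import *
o=arm.observe(); print(o['t'],o['ee_pos'],o['force'],o['joint_vel'].round(4),o['opening'],o['gripper_force'])
a=save('scene','s6.png')['img'].astype(int); b=np.load('pics/scene1.png.npz')['img'].astype(int); c=np.load('pics/s3.png.npz')['img'].astype(int)
for n,(u0,u1,v0,v1) in dict(dark_pale=(250,282,255,292),cup=(265,303,320,362),purple=(257,275,288,326),purple2=(224,240,250,284),red=(311,327,236,270),redjar=(196,233,337,378),lemon=(355,386,228,252)).items(): print(n,(abs(a-b)[v0:v1,u0:u1].max(2)>40).mean().round(3))
print('wing vs s3',(abs(a-c)[262:298,155:185].max(2)>40).mean())
E
```

```text
16.9167 [0.45337255 0.29862041 0.07615081] [-1.60754951 -4.84310858 13.6889547 ] [-0.0002  0.001  -0.0006  0.0008  0.0012  0.0003] 0.025570597010368387 49.642220336509126
dark_pale 0.002
cup 0.006
purple 0.0
purple2 0.46
red 0.0
redjar 0.149
lemon 0.0
wing vs s3 0.8916666666666667
```

```bash
python3 - <<'E'
from h import *
L=lambda f:np.load('pics/'+f+'.npz')['img'].astype(int)
b=L('scene1.png')
for f in ['s3.png','s5.png','s6.png']:
    a=L(f); print(f,(abs(a-b)[250:284,224:240].max(2)>40).mean(),(abs(a-b)[337:378,196:233].max(2)>40).mean())
a=L('s6.png'); print('wing px',a[272:290:4,162:180:6].tolist()); print('purple2',a[252:284:6,228:238:4].tolist())
d=(abs(a-b).max(2)>40)[337:378,196:233]; y,x=np.nonzero(d); print(x.min(),x.max(),y.min(),y.max()); i=len(x)//2; print([(a[337+y[k],196+x[k]].tolist(),b[337+y[k],196+x[k]].tolist()) for k in range(0,len(x),len(x)//6)])
# purple2 from the side camera
s=save('side','side6.png')['img'].astype(int); s0=L('side1.png')
for n,(u0,u1,v0,v1) in dict(p2=(357,365,230,259),cup=(245,268,213,240),rj=(270,290,198,222),wing=(330,350,185,203)).items(): print(n,(abs(s-s0)[v0:v1,u0:u1].max(2)>40).mean().round(3))
E
```

```text
s3.png 0.0 0.0903098220171391
s5.png 0.0 0.12656558998022413
s6.png 0.45955882352941174 0.14897824653922215
wing px [[[88, 90, 94], [88, 90, 94], [88, 90, 94]], [[88, 89, 93], [89, 91, 94], [87, 88, 92]], [[61, 62, 65], [90, 89, 95], [73, 74, 77]], [[44, 44, 45], [57, 58, 61], [47, 48, 51]], [[34, 33, 35], [35, 34, 36], [31, 30, 32]]]
purple2 [[[45, 46, 48], [34, 34, 35], [34, 33, 34]], [[49, 39, 54], [64, 62, 63], [114, 113, 112]], [[51, 53, 55], [131, 69, 155], [132, 61, 160]], [[80, 55, 93], [144, 65, 174], [147, 66, 178]], [[145, 66, 175], [145, 65, 175], [143, 63, 172]], [[143, 66, 171], [143, 65, 172], [143, 64, 172]]]
0 36 0 21
[([186, 175, 149], [247, 240, 219]), ([181, 70, 61], [244, 86, 70]), ([204, 107, 87], [247, 114, 91]), ([207, 60, 47], [253, 83, 60]), ([237, 225, 190], [255, 255, 250]), ([240, 230, 198], [255, 255, 249]), ([199, 59, 46], [245, 75, 58])]
p2 0.0
cup 0.0
rj 0.125
wing 0.067
```

Those differences are only the gripper in front of things and its shadows. I'm handing in.

```bash
python3 -c "
from rig import arm
print(arm.close_job())"
```

```text
the job is handed in; nothing more can be done
None
```

Job handed in at about 17 s: I pushed the wing screw down and turned it to its stop, and the amber standard is gripped by its frosted faces and held down on the stage stop; whether the screw caught rests on images alone (about 1 px lower, 1.6 px expected), and I did not check the shutter directly.

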